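# Key-release a turnstile locking head and hold it released

## Task

On the bench stands a turnstile locking head with two key locks, each above a spring bolt; one bolt is shot into a notch of the toothed index disc, the other is already drawn back. Take the key from the wooden holder, push it fully home in the lock above the shot bolt (its pins are sticky: wiggle it past them rather than force it) and turn it a full quarter turn clockwise, so that the lock draws that bolt clear of the disc. Finish while still gripping the key in the turned position, because the lock springs back when let go; work the bolt by the key alone, keep the key out of the other lock, and leave the rest of the bench as it is.

Things in the scene. Friction and masses are not known exactly. Their poses are not given: they have to be found in the camera images.
- mech: turnstile locking head, fixed: steel base plate 262 x 220 mm, top 24 mm above the bench; dark index disc (170 mm diameter, top 48 mm high, hub to 88 mm) at x = 70, y = 0; aluminium lock bridge on posts, 66 x 184 mm, top 82 mm high (screw heads 86), with the lock cylinders at x = -65, y = +40 (left) and -40 (right). Origin on the bench; x from the locks to the disc, z up.
- left_keyway (a point): centre of the keyway's mouth on top of the left lock (brass plug in a steel ring of 30 mm diameter), 86 mm above the bench, axes as mech. At rest the slot is 13 mm along x, 5.2 mm along y, straight down, flared to 17 x 10 mm over its top 2 mm, and takes 31 mm of blade. A ward lets the key turn only when fully home (within 1.5 mm), else it stops after some 10 degrees.
- right_keyway (a point): the same on the right lock. In both, two sticky pins, 6 and 12 mm down at the slot's narrow ends, stand 4 mm into it; the blade's bevels push them aside, a straight push jams on them at 5 to 35 N, but wiggled 1 mm to and fro along the slot's length the key passes with under 10 N. Pressing with more than 30 N is forcing it.
- lock_left (a joint): angle of the left lock's plug: 0 at rest, grows clockwise seen from above to a stop at 1.60 rad. A return spring of about 0.05 N m takes it back to 0 when the key is let go. Turned a quarter (1.57) it has pulled the bolt below it back by 17 mm. The plug lags the key by up to 12 degrees of play. A turned key cannot be drawn out.
- lock_right (a joint): the same for the right lock
- bolt_1 (a joint): travel of bolt 1, a brass bar 14 mm wide, 8 mm thick, top 48 mm high, sliding along the head's x under one of the locks: 0 = shot, its nose 14 mm deep in the disc's notch; 0.017 to 0.019 = drawn back, nose some 3 mm clear of the disc. Either bolt may sit under either lock: see where its nose is.
- bolt_2 (a joint): the same for bolt 2, which looks like bolt 1
- bolt_1_nose (a point): middle of the upper edge of bolt 1's nose. Its y in the head's frame is that of the lock above this bolt (+40 or -40 mm). Shot, it lies 70 mm from that lock's axis towards the disc; drawn back, about 52 mm. The bolt's tail shows behind the bridge.
- bolt_2_nose (a point): the same for bolt 2
- key: key standing upright in the holder: flat black bow 34 mm wide (x), 10 thick (y), from 8 to 44 mm above the origin; under it a steel collar 20 x 12 x 8 mm, then the blade, 31 mm long, 11 wide (x), 4 thick (y), waisted, with bevelled tip. Origin: centre of the collar's underside, which meets the keyway's mouth when fully home; z up. Same either way round. About 45 g.
- holder: fixed wooden block, 110 x 46 x 44 mm (x, y, z), origin under its centre; the key's slot (13 x 6 mm, 36 mm deep) is at x = -30 mm, its length along x; screwdriver bits stand up to 24 mm above the block's other half
- gear_wheel: loose steel gear wheel, 72 mm diameter, 22 mm high, to be left alone; origin under its centre
- bearing: loose bearing ring, 52 mm diameter, 14 mm high, to be left alone; origin under its centre
- bush: loose flanged bush, 26 mm diameter, 32 mm high, standing between holder and head, to be left alone; origin under its centre
- socket: loose dark wrench socket, 26 mm diameter, 34 mm high, standing on the head's base plate near its right edge, to be left alone; origin under its centre
- spanner: loose spanner lying on the bench, to be left alone
- driver: loose screwdriver lying on the bench, to be left alone
- grease: loose white jar, 54 mm diameter, 60 mm high, to be left alone; origin under its centre

How it is judged:
On the way, in this order (a step that is already met when the one before it is completed fails the run):
1. the key is lifted out of its holder (distance between key and holder above 0.088 m and contact force between the fingers and key above 0.5 N), for 0.1 s.
2. the key is fully home in the lock above the shot bolt (((y of bolt_1_nose in the frame of mech above 0 m and (distance between key and left_keyway below 0.0035 m and angle between key's own z axis and vertical below 0.12 rad)) or (y of bolt_1_nose in the frame of mech below 0 m and (distance between key and right_keyway below 0.0035 m and angle between key's own z axis and vertical below 0.12 rad)))), for 0.1 s.
At the end, for the whole second after the job is handed in: For the last second: key upright and fully home (within 3.5 mm) in the lock above the bolt that was shot, still gripped; that lock turned 1.3 rad or more; its bolt drawn back over 14 mm, not touched by the robot; the other lock at rest (under 0.1 rad), the other bolt still back (((y of bolt_1_nose in the frame of mech above 0 m and (distance between key and left_keyway below 0.0035 m and angle between key's own z axis and vertical below 0.12 rad) and value of joint lock_left above 1.3 rad and value of joint lock_right below 0.1 rad) or (y of bolt_1_nose in the frame of mech below 0 m and (distance between key and right_keyway below 0.0035 m and angle between key's own z axis and vertical below 0.12 rad) and value of joint lock_right above 1.3 rad and value of joint lock_left below 0.1 rad)) and value of joint each of bolt_1, bolt_2 above 0.014 m and contact force between the fingers and key above 1 N and contact force between each of the fingers, the arm and bolt_1 below 0.5 N); the arm keeps its last pose, push and grip.
It fails at once if the key is put into, or the robot turns, the other lock ((y of bolt_1_nose in the frame of mech above 0 m and (distance between key and right_keyway below 0.022 m or value of joint lock_right above 0.3 rad)) or (y of bolt_1_nose in the frame of mech below 0 m and (distance between key and left_keyway below 0.022 m or value of joint lock_left above 0.3 rad))).
It fails at once if the key is forced: it bears on the locking head with more than 90 N in all (contact force between key and mech above 90 N).
It fails at once if the robot pushes a bolt itself (contact force between any of the fingers, the arm and bolt_1 above 1 N or contact force between any of the fingers, the arm and bolt_2 above 1 N).
It fails at once if a loose thing of the bench is shifted by more than 20 mm (distance of any of gear_wheel, bearing, bush, socket, spanner, driver, grease from where it was at the start of the episode above 0.02 m).
It also fails if it takes over 51 s, if anything falls off the work surface, if the arm or the gripper's body presses on something with over 40 N, if the wrist force passes 120 N, or if a joint passes its speed limit or range.

## Robot

A 7-joint arm with a two-finger parallel gripper is mounted at the origin on the work surface. World frame = base frame: x ahead of the robot, y to its left, z up, the work surface at z = 0. Lengths are in m, angles in rad, forces in N, time in s.
With the tool pointing down it reaches from about 0.425 to 0.925 m from the base axis. Payload 6.8 kg.
Tool frame: the origin (TCP) lies between the finger pads; the fingertips stand r.tcp_to_tips ahead of it and the grasp point (between the pads) lies 3 mm ahead of it (r.tcp_to_tips is the distance from the TCP to the fingertips, in m); z points along the fingers, y is the line along which they close (so a half turn about z gives the same grasp; the last joint's range is limited). The gripper opens to 85 mm and grips with 20 to 120 N. Pads are 22 mm wide; open, the fingers measure 114 mm over their backs; the gripper's body (76 mm by 85 mm) begins 54 mm behind the grasp point. The pads swing forward as they close: fully open they stand 13 mm farther back than shut.
Start: joints at [1.075, 0.477, 0.022, 1.555, -0.011, 1.109, -0.083], TCP at [0.255, -0.625, 0.229] pointing down, gripper open.
Joint ranges: [-2.96, 2.96], [-0.34, 2.1], [-1.41, 1.46], [0.24, 2.44], [-1.37, 4.51], [0.17, 1.92], [-2.96, 2.96]. Speed limits (rad/s): [2.39, 2.39, 3.14, 3.14, 3.14, 3.14, 3.14].

## Interface

Orientations are given as a rotation vector (axis times angle).
In Python, from bench import r gives the robot as it stands. The module is installed in compiled form; this text tells all that it offers.
- The arm moves only by the tool step_arm, never from a script. Its argument "moves" is a list of rows, each an object of numbers: "rx", "ry", "rz": the turn, a rotation vector about the tool's x, y, z in degrees; "dx", "dy", "dz": the shift along the tool's x, y, z in mm; "gripper": the opening, from -1 (shut) to 1 (fully open). In form: [{"rx": .., "ry": .., "rz": .., "dx": .., "dy": .., "dz": .., "gripper": ..}, ...]. A call has 1 to 20 rows; each row shifts and turns the commanded pose from where the row before left it, along the tool's axes as they then stand; what a row does not reach is not made up. A row lasts 1/8 s, in which the tool goes at most 62.5 mm and 10.7 degrees, less where a joint would pass 70% of its speed; a pose out of reach is approached as far as the arm can. A call is refused whole if a number of a shift passes 62.5 or a number of a turn 10.7, either way. A call with a gripper value outside its range is refused whole. The fingers move at their own pace and stop on an object; "grip_force" is the grip in N (left out, the last holds). Time passes only in rows, so rows that do not move let the fingers close. It gives the time, the measured TCP pose, the force, the opening and the grip force at its end, in the units of the state.
- r.get_obs(): the state, without advancing time (a new reading comes with each control period).
- r.grab_frame(name): name is "side" or "top"; returns the picture (480x640x3 uint8, blue, green, red); there is no depth.
- r.camera_info(name): a dict with "mtx" (3x3 intrinsics, pixels), "rvec" (rotation vector, rad) and "tvec" (3), from world to camera coordinates, as OpenCV has them. Camera axes: x right, y down, z forward; pixel columns grow to the right and rows downward; lengths in m; the calibration is good to about 2 mm. A picture is of the moment at which its call begins. camera_info takes no time and is no camera call.
- r.hand_in(): hands the job in; it is judged then, once.
The state is a dict: "clock": time; "joints": joint angles; "qvel": joint speeds; "tau": joint torques, N m; "tcp_pos": TCP position; "orientation": TCP orientation; "contact_force": force on the tool from outside, world axes, zero at the start; "moment": the same for the moment, N m; "grip_width": finger opening in m; "gripper_force": force on a finger pad.
Only numpy, scipy, OpenCV 4.12 (cv2) and the standard library are available. Lean on these libraries where they do the work, as an engineer would, in place of code of your own. Each camera call takes 0.05 s, during which the arm holds its last target. There are 200 camera calls.

## Working session

There is one attempt and no reset: what is moved stays moved. The work goes in short steps, Python scripts to look and compute and a tool call to move; the robot and the scene stay as the last step left them, time stands still between calls to the robot, and variables do not carry over. Pictures are saved under pics/ and viewed, at most 10 in all, crops included, and the job is handed in when it is done.

Besides the shell and the picture viewer there is one more tool, called after "Emit:" as name([rows], argument=value, ...), one row to a line, values as JSON. step_arm: Moves the arm, as the interface text tells. Its arguments: {"type":"object","properties":{"moves":{"type":"array","items":{"type":"object","properties":{"rx":{"type":"number"},"ry":{"type":"number"},"rz":{"type":"number"},"dx":{"type":"number"},"dy":{"type":"number"},"dz":{"type":"number"},"gripper":{"type":"number"}}}},"grip_force":{"type":"number"}},"required":["moves"]}

```bash
mkdir -p pics; python3 - <<'E'
from bench import r
import cv2,numpy as np
for n in("side","top"):
    cv2.imwrite(f"pics/{n}0.png",r.grab_frame(n)); c=r.camera_info(n)
    R=cv2.Rodrigues(np.array(c["rvec"]))[0]; print(n,c["mtx"],-R.T@np.array(c["tvec"]).ravel(),R[2])
print(r.get_obs(),r.tcp_to_tips)
E
```

```text
side [[494.63474078   0.         318.78863275]
 [  0.         494.63474078 245.74981424]
 [  0.           0.           1.        ]] [ 0.43075382 -0.91030349  0.74004842] [ 0.05999813  0.81556594 -0.57554533]
top [[460.48869083   0.         320.14919646]
 [  0.         460.48869083 240.67338646]
 [  0.           0.           1.        ]] [0.33734742 0.02712501 1.25483941] [ 0.15100372  0.01385242 -0.98843613]
{'clock': 0.1, 'joints': array([ 1.07489175,  0.47774883,  0.02235214,  1.55633593, -0.01148555,
        1.10929384, -0.08311647]), 'qvel': array([ 1.97122528e-05, -1.81670143e-04, -9.85428443e-04, -1.49529767e-03,
       -1.59653420e-04,  4.28861023e-04,  1.56198692e-03]), 'tau': array([ 3.62071478e-03, -5.97757888e+01,  1.61310408e+00, -2.81954473e+01,
        1.27724488e-02,  5.00619295e-03, -2.54848072e-05]), 'tcp_pos': array([ 0.25503683, -0.62439404,  0.22850911]), 'orientation': array([-3.08115367e+00, -6.05047437e-01,  7.13199400e-04]), 'contact_force': array([ 0.25544467, -0.03034893, -0.15273574]), 'moment': array([-0.02756457, -0.00662198, -0.02232247]), 'gripper_force': 0.0, 'grip_width': 0.08539285208365574} 0.022
```

View pics/side0.png

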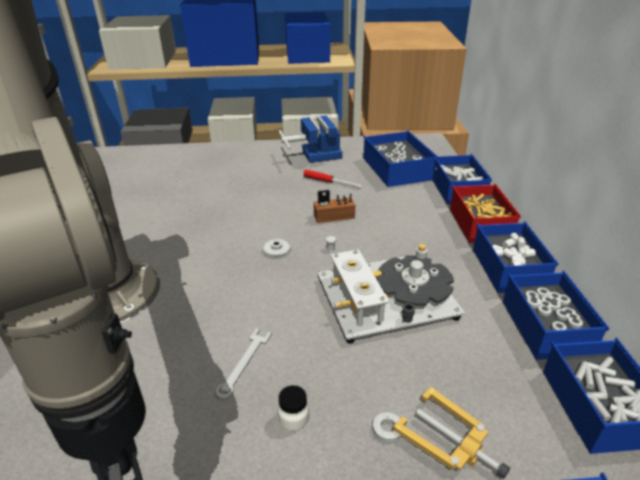

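View pics/top0.png

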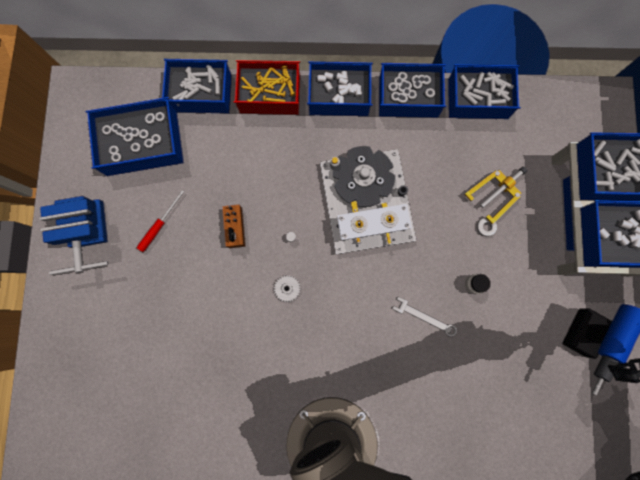

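The side view shows the key standing in its holder at about (323,198) and the head around (390,285). The top view shows the key at (232,234), the locks at (360,223) and (390,219), and the bush at (291,237). I need crops to tell which bolt is shot.

```bash
python3 - <<'E'
import cv2,numpy as np
t=cv2.imread("pics/top0.png");s=cv2.imread("pics/side0.png")
a=cv2.resize(t[140:260,310:425],(400,417),interpolation=3)
b=cv2.resize(t[195:255,205:255],(300,360),interpolation=3)
c=cv2.resize(s[235:345,315:470],(400,284),interpolation=3)
d=cv2.resize(s[180:230,300:370],(400,286),interpolation=3)
o=np.zeros((600,800,3),np.uint8)
o[:300,:400]=cv2.resize(s[235:340,315:455],(400,300),interpolation=3)
o[300:586,:400]=d; o[:417,400:]=a; 
o[417:600,400:552]=cv2.resize(b,(152,183))
cv2.imwrite("pics/crop0.png",o)
E
```

```text
(no output)
```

View pics/crop0.png

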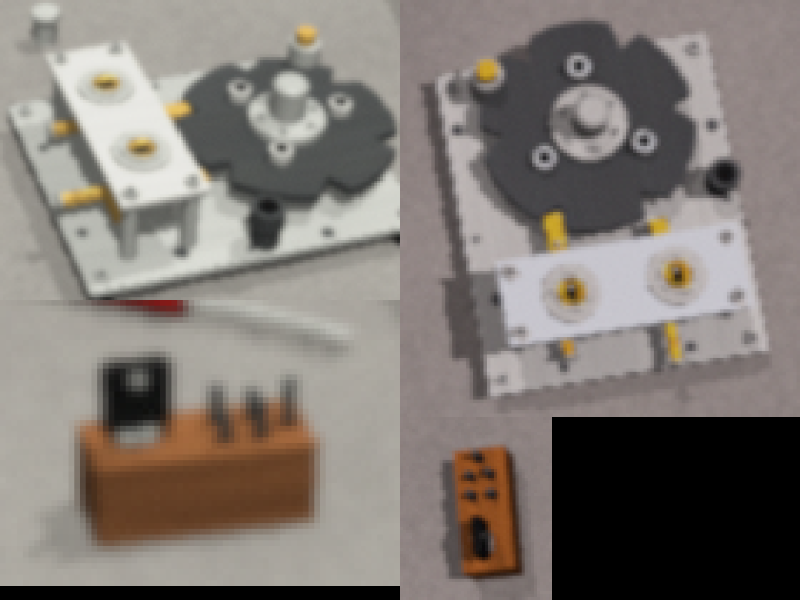

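The left lock's bolt (y=+40) is shot: its nose is in the disc and its tail is short. The right bolt is drawn back. Next I measure positions.

```bash
cat > h.py <<'E'
from bench import r
import cv2,numpy as np
from scipy.spatial.transform import Rotation as Ro
C={n:r.camera_info(n) for n in("side","top")}
def ray(n,uv):
    c=C[n];R=cv2.Rodrigues(np.array(c["rvec"],float))[0]
    d=R.T@np.linalg.inv(np.array(c["mtx"]))@np.array([uv[0],uv[1],1.]);return -R.T@np.array(c["tvec"],float).ravel(),d
def onz(n,uv,z):
    o,d=ray(n,uv);return o+d*(z-o[2])/d[2]
def two(a,b):
    M=[];v=[]
    for n,uv in(("top",a),("side",b)):
        o,d=ray(n,uv);d=d/np.linalg.norm(d);P=np.eye(3)-np.outer(d,d);M.append(P);v.append(P@o)
    return np.linalg.lstsq(np.vstack(M),np.hstack(v),rcond=None)[0]
def blobs(im,lo,hi,box,amin=4):
    x0,y0,x1,y1=box;m=cv2.inRange(cv2.cvtColor(im[y0:y1,x0:x1],cv2.COLOR_BGR2HSV),lo,hi)
    out=[]
    for c in cv2.findContours(m,0,1)[0]:
        a=cv2.contourArea(c)
        if a>=amin:
            out.append((c.reshape(-1,2)+[x0,y0],a))
    return out
E
python3 - <<'E'
from h import *
t=cv2.imread("pics/top0.png");s=cv2.imread("pics/side0.png")
np.set_printoptions(precision=4,suppress=True)
for n,im,box in(("top",t,(315,140,425,255)),("side",s,(315,235,470,345))):
    for c,a in blobs(im,(12,110,80),(40,255,255),box):
        (u,v),rad=cv2.minEnclosingCircle(c.astype(np.float32)); b=c.min(0)/2+c.max(0)/2
        print(n,b,a,onz(n,b,.086)[:2],onz(n,b,.048)[:2])
for n,im,box in(("top",t,(205,195,255,255)),("side",s,(300,180,370,230))):
    for c,a in blobs(im,(3,110,40),(16,255,255),box,60):
        p=np.array([onz(n,q,.044)[:2] for q in c],np.float32); print(n,"holder",cv2.minAreaRect(p),np.unique(c[:,0])[[0,-1]],np.unique(c[:,1])[[0,-1]])
    for c,a in blobs(im,(0,0,0),(180,255,45),box,3):
        b=c.min(0)/2+c.max(0)/2;print(n,"dark",c.min(0),c.max(0),a,onz(n,b,.088)[:2])
# bright top
hsv=cv2.cvtColor(t,cv2.COLOR_BGR2HSV);print(hsv[205:250:4,218:248:2,2])
E
```

```text
top [358.  239.5] 5.5 [ 0.5213 -0.0535] [ 0.5273 -0.0562]
top [388.  237.5] 20.5 [ 0.5284 -0.1304] [ 0.5347 -0.1355]
top [359. 224.] 30.5 [ 0.5619 -0.0556] [ 0.5692 -0.0583]
top [389.5 218.5] 37.0 [ 0.5782 -0.1341] [ 0.5861 -0.1393]
top [383.5 204.5] 12.5 [ 0.6149 -0.1184] [ 0.6239 -0.1231]
top [354. 206.] 50.5 [ 0.6091 -0.042 ] [ 0.6179 -0.0442]
top [334.5 160. ] 21.5 [0.7321 0.0113] [0.7449 0.0108]
side [347.  305.5] 64.0 [ 0.5377 -0.1914] [ 0.5439 -0.1496]
side [364.5 285.5] 16.0 [ 0.5813 -0.1341] [ 0.59  -0.089]
side [337.5 279. ] 20.0 [ 0.5283 -0.1079] [ 0.534  -0.0612]
side [377.5 273. ] 22.0 [ 0.6152 -0.0955] [ 0.6259 -0.0482]
side [352. 263.] 10.5 [ 0.566  -0.0556] [ 0.5739 -0.006 ]
side [421.5 247. ] 18.5 [ 0.7319 -0.0104] [0.7494 0.0419]
top holder ((0.5571877956390381, 0.27864721417427063), (0.1140141710639, 0.051528532058000565), 8.276323318481445) [222 244] [205 247]
top dark [229 228] [233 240] 42.5 [0.5273 0.2734]
side holder ((0.5604133605957031, 0.24440054595470428), (0.11698873341083527, 0.1054382398724556), 6.345981121063232) [314 354] [198 221]
side dark [319 191] [328 201] 58.0 [0.5298 0.2427]
[[134 134 140 141 147 133 127 140 140 151 145 119 139 141 141]
 [126 103 125 145 139 123  68  92 139 150 149  83  99 139 137]
 [107  82 103 141  98  82 115  71  42 103 151  94  77 120 137]
 [124  82  94 143 146 139 138 142 133 129 144 117  71 118 125]
 [135  91  88 126  87  42 100 119  72  75 146 123  63 113 125]
 [126  87  84 130 144 154 145 143 142 141 148 129  61 105 122]
 [133  90  85 104 104  60  15  39 115 142 148 143  70  97 122]
 [139  95  83  88  85  57  20  39  72 130 146 142  79  86 119]
 [120  84  86  87  85  68  20  10  68 112 135 143  95  74 121]
 [143  94  85  87  95  92  88  52  92 123 121 140 112  69 118]
 [143 126  86  92 131 134 125 113  92  78  69  61  53  58 116]
 [147 144 145 143 145 141 121 115 123 124 124 123 123 125 123]]
```

Emit:
step_arm([
  {"rz": 10.5},
  {"rz": 3.5},
  {"dx": 36,"dy": -36},
  {"dx": 36,"dy": -36},
  {"dx": 36,"dy": -36},
  {"dx": 36,"dy": -36},
  {"dx": 36,"dy": -36},
  {"dx": 36,"dy": -36},
  {"dx": 36,"dy": -36},
  {"dx": 36,"dy": -36},
  {"dx": 9,"dy": -47},
  {"dx": 9,"dy": -47},
  {"dx": 9,"dy": -47},
  {"dx": 9,"dy": -47},
  {"dx": 9,"dy": -47},
  {"dx": 9,"dy": -47},
  {"dx": 9,"dy": -47},
  {"dx": 9,"dy": -47},
  {"dx": 9,"dy": -47},
  {},
], grip_force=40)

```text
invalid input at $.moves[0]: expected keys rx, ry, rz, dx, dy, dz, gripper
```

```bash
cat >> h.py <<'E'
def st(tx=None,ty=None):
    o=r.get_obs();R=Ro.from_rotvec(o["orientation"]).as_matrix();np.set_printoptions(precision=4,suppress=True)
    print("t",o["clock"],"tcp",o["tcp_pos"],"yaw",np.degrees(np.arctan2(R[1,0],R[0,0])),"z",R[:,2],"j",o["joints"],"F",o["contact_force"],"M",o["moment"],"w",o["grip_width"],o["gripper_force"])
    if tx is not None: print("tool delta mm",R.T@(np.array([tx,ty,o["tcp_pos"][2]])-o["tcp_pos"])*1000)
E
python3 -c "
from h import *
st(.529,.276)"
```

```text
t 0.1 tcp [ 0.255  -0.6244  0.2285] yaw 22.219671356886295 z [-0.0008  0.0015 -1.    ] j [ 1.0749  0.4777  0.0224  1.5563 -0.0115  1.1093 -0.0831] F [ 0.2554 -0.0303 -0.1527] M [-0.0276 -0.0066 -0.0223] w 0.08539285208365574 0.0
tool delta mm [ 594.1107 -729.9291    1.1233]
```

Emit:
step_arm([
  {"rx": 0,"ry": 0,"rz": 10.5,"dx": 0,"dy": 0,"dz": 0,"gripper": 1},
  {"rx": 0,"ry": 0,"rz": 3.5,"dx": 0,"dy": 0,"dz": 0,"gripper": 1},
  {"rx": 0,"ry": 0,"rz": 0,"dx": 41,"dy": -41,"dz": 0,"gripper": 1},
  {"rx": 0,"ry": 0,"rz": 0,"dx": 41,"dy": -41,"dz": 0,"gripper": 1},
  {"rx": 0,"ry": 0,"rz": 0,"dx": 41,"dy": -41,"dz": 0,"gripper": 1},
  {"rx": 0,"ry": 0,"rz": 0,"dx": 41,"dy": -41,"dz": 0,"gripper": 1},
  {"rx": 0,"ry": 0,"rz": 0,"dx": 41,"dy": -41,"dz": 0,"gripper": 1},
  {"rx": 0,"ry": 0,"rz": 0,"dx": 41,"dy": -41,"dz": 0,"gripper": 1},
  {"rx": 0,"ry": 0,"rz": 0,"dx": 41,"dy": -41,"dz": 0,"gripper": 1},
  {"rx": 0,"ry": 0,"rz": 0,"dx": 10,"dy": -51,"dz": 0,"gripper": 1},
  {"rx": 0,"ry": 0,"rz": 0,"dx": 10,"dy": -51,"dz": 0,"gripper": 1},
  {"rx": 0,"ry": 0,"rz": 0,"dx": 10,"dy": -51,"dz": 0,"gripper": 1},
  {"rx": 0,"ry": 0,"rz": 0,"dx": 10,"dy": -51,"dz": 0,"gripper": 1},
  {"rx": 0,"ry": 0,"rz": 0,"dx": 10,"dy": -51,"dz": 0,"gripper": 1},
  {"rx": 0,"ry": 0,"rz": 0,"dx": 10,"dy": -51,"dz": 0,"gripper": 1},
  {"rx": 0,"ry": 0,"rz": 0,"dx": 10,"dy": -51,"dz": 0,"gripper": 1},
  {"rx": 0,"ry": 0,"rz": 0,"dx": 10,"dy": -51,"dz": 0,"gripper": 1},
  {"rx": 0,"ry": 0,"rz": 0,"dx": 10,"dy": -51,"dz": 0,"gripper": 1},
  {"rx": 0,"ry": 0,"rz": 0,"dx": 0,"dy": 0,"dz": 0,"gripper": 1},
  {"rx": 0,"ry": 0,"rz": 0,"dx": 0,"dy": 0,"dz": 0,"gripper": 1},
], grip_force=40)

```text
clock: 2.6
tcp_pos: [0.5215, 0.1667, 0.229]
orientation: [3.133, 0.225, -0.001]
contact_force: [0.2, -1.2, 0.3]
grip_width: 0.0854
gripper_force: 0.0
```

```bash
python3 -c "
from h import *
st(.529,.276)"
```

```text
t 2.6 tcp [0.5215 0.1667 0.229 ] yaw 8.226514904110156 z [-0.0008 -0.0009 -1.    ] j [-0.1536  0.29   -0.3262  1.8442  0.1079  1.0256 -1.9505] F [ 0.1658 -1.2085  0.3186] M [-0.02    0.0286 -0.0031] w 0.0854396945597132 0.0
tool delta mm [  23.0379 -107.062    -0.0999]
```

Emit:
step_arm([
  {"rx": 0,"ry": 0,"rz": 0,"dx": 11.5,"dy": -53.5,"dz": 0,"gripper": 1},
  {"rx": 0,"ry": 0,"rz": 0,"dx": 11.5,"dy": -53.5,"dz": 0,"gripper": 1},
  {"rx": 0,"ry": 0,"rz": -10.6,"dx": 0,"dy": 0,"dz": 0,"gripper": 1},
  {"rx": 0,"ry": 0,"rz": -10.6,"dx": 0,"dy": 0,"dz": 0,"gripper": 1},
  {"rx": 0,"ry": 0,"rz": -10.6,"dx": 0,"dy": 0,"dz": 0,"gripper": 1},
  {"rx": 0,"ry": 0,"rz": -10.6,"dx": 0,"dy": 0,"dz": 0,"gripper": 1},
  {"rx": 0,"ry": 0,"rz": -10.6,"dx": 0,"dy": 0,"dz": 0,"gripper": 1},
  {"rx": 0,"ry": 0,"rz": -10.6,"dx": 0,"dy": 0,"dz": 0,"gripper": 1},
  {"rx": 0,"ry": 0,"rz": -10.6,"dx": 0,"dy": 0,"dz": 0,"gripper": 1},
  {"rx": 0,"ry": 0,"rz": -10.6,"dx": 0,"dy": 0,"dz": 0,"gripper": 1},
  {"rx": 0,"ry": 0,"rz": -10.6,"dx": 0,"dy": 0,"dz": 0,"gripper": 1},
  {"rx": 0,"ry": 0,"rz": -10.6,"dx": 0,"dy": 0,"dz": 0,"gripper": 1},
  {"rx": 0,"ry": 0,"rz": -10.6,"dx": 0,"dy": 0,"dz": 0,"gripper": 1},
  {"rx": 0,"ry": 0,"rz": -10.6,"dx": 0,"dy": 0,"dz": 0,"gripper": 1},
  {"rx": 0,"ry": 0,"rz": -10.6,"dx": 0,"dy": 0,"dz": 0,"gripper": 1},
  {"rx": 0,"ry": 0,"rz": -10.6,"dx": 0,"dy": 0,"dz": 0,"gripper": 1},
  {"rx": 0,"ry": 0,"rz": -10.6,"dx": 0,"dy": 0,"dz": 0,"gripper": 1},
  {"rx": 0,"ry": 0,"rz": -10.6,"dx": 0,"dy": 0,"dz": 0,"gripper": 1},
  {"rx": 0,"ry": 0,"rz": -10.6,"dx": 0,"dy": 0,"dz": 0,"gripper": 1},
  {"rx": 0,"ry": 0,"rz": 0,"dx": 0,"dy": 0,"dz": 0,"gripper": 1},
], grip_force=40)

```text
clock: 5.1
tcp_pos: [0.5298, 0.2744, 0.2288]
orientation: [0.224, -3.133, 0.002]
contact_force: [0.2, 0.2, -0.1]
grip_width: 0.0853
gripper_force: 0.0
```

```bash
python3 -c "
from h import *
st(.529,.276)
s=r.grab_frame('side')
cv2.imwrite('pics/s1.png',cv2.resize(s[90:240,240:440],(800,600),interpolation=3))"
```

```text
t 5.1 tcp [0.5298 0.2744 0.2288] yaw -171.83396143058425 z [-0.0008 -0.0011 -1.    ] j [ 0.1445  0.5382 -1.0056  1.7002  0.4877  1.1791  0.7228] F [ 0.2297  0.246  -0.1435] M [ 0.0396  0.0004 -0.0488] w 0.08529841819241528 0.0
tool delta mm [ 0.6069  1.6992 -0.0011]
```

View pics/s1.png

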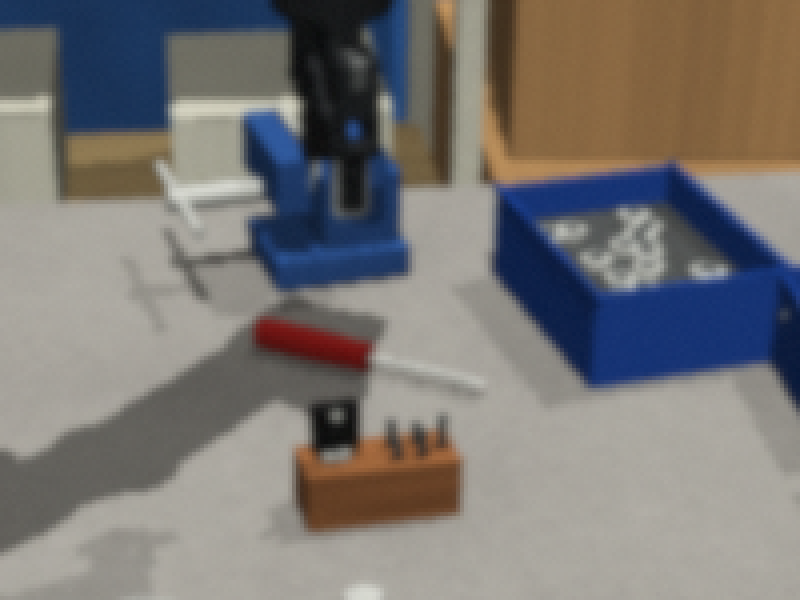

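Emit:
step_arm([
  {"rx": 0,"ry": 0,"rz": 0,"dx": 0.5,"dy": 1,"dz": 45,"gripper": 1},
  {"rx": 0,"ry": 0,"rz": 0,"dx": 0,"dy": 0,"dz": 45,"gripper": 1},
  {"rx": 0,"ry": 0,"rz": 0,"dx": 0,"dy": 0,"dz": 35,"gripper": 1},
  {"rx": 0,"ry": 0,"rz": 0,"dx": 0,"dy": 0,"dz": 23.5,"gripper": 0.6},
  {"rx": 0,"ry": 0,"rz": 0,"dx": 0,"dy": 0,"dz": 0,"gripper": 0},
  {"rx": 0,"ry": 0,"rz": 0,"dx": 0,"dy": 0,"dz": 0,"gripper": -0.4},
], grip_force=25)

```text
clock: 5.9
tcp_pos: [0.5293, 0.2781, 0.0822]
orientation: [-0.229, 3.131, 0.001]
contact_force: [0.6, 0.7, -0.1]
grip_width: 0.0328
gripper_force: 0.0
```

```bash
python3 -c "
from h import *
st(.529,.276)
s=r.grab_frame('side');t=r.grab_frame('top')
o=np.hstack([cv2.resize(s[160:235,295:365],(400,429),interpolation=3),cv2.resize(t[190:265,195:265],(400,429),interpolation=3)])
cv2.imwrite('pics/s2.png',o)"
```

```text
t 5.9 tcp [0.5293 0.2781 0.0822] yaw -171.6312792330051 z [ 0.0017  0.0011 -1.    ] j [ 0.0503  0.6975 -0.8855  1.8203  0.6602  0.9465  0.5891] F [ 0.6344  0.6837 -0.1044] M [-0.0057 -0.0254  0.043 ] w 0.03283563093655289 0.0
tool delta mm [ 0.6463 -2.0406 -0.0028]
```

View pics/s2.png

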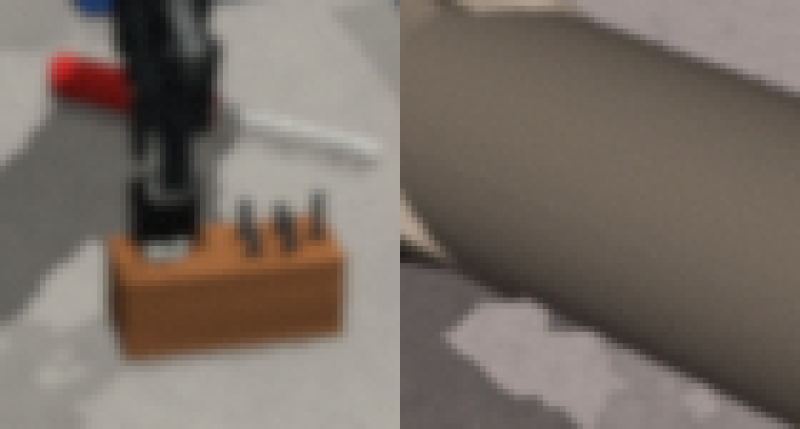

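The fingers straddle the bow: finger centre at about x=170 in the crop, key at about 167. The top view is hidden by the arm. Closing now.

Emit:
step_arm([
  {"rx": 0,"ry": 0,"rz": 0,"dx": 0.5,"dy": -1.5,"dz": 0,"gripper": -0.6},
  {"rx": 0,"ry": 0,"rz": 0,"dx": 0,"dy": 0,"dz": 0,"gripper": -1},
  {"rx": 0,"ry": 0,"rz": 0,"dx": 0,"dy": 0,"dz": 0,"gripper": -1},
  {"rx": 0,"ry": 0,"rz": 0,"dx": 0,"dy": 0,"dz": 0,"gripper": -1},
], grip_force=25)

```text
clock: 6.5
tcp_pos: [0.5288, 0.276, 0.0817]
orientation: [-0.23, 3.132, 0.0]
contact_force: [-0.6, -1.8, 5.4]
grip_width: 0.0088
gripper_force: 26.5
```

```bash
python3 -c "
from h import *
st()"
```

```text
t 6.5 tcp [0.5288 0.276  0.0817] yaw -171.59366996231591 z [ 0.0011  0.0001 -1.    ] j [ 0.0533  0.6969 -0.8855  1.8233  0.6606  0.9455  0.591 ] F [-0.6053 -1.8024  5.3955] M [-0.2511  0.0876  0.0109] w 0.008814613251742664 26.54201567173004
```

Emit:
step_arm([
  {"rx": 0,"ry": 0,"rz": 0,"dx": 0,"dy": 0,"dz": 0,"gripper": -1},
  {"rx": 0,"ry": 0,"rz": 0,"dx": 0,"dy": 0,"dz": -15,"gripper": -1},
  {"rx": 0,"ry": 0,"rz": 0,"dx": 0,"dy": 0,"dz": -25,"gripper": -1},
  {"rx": 0,"ry": 0,"rz": 0,"dx": 0,"dy": 0,"dz": -30,"gripper": -1},
  {"rx": 0,"ry": 0,"rz": 0,"dx": 0,"dy": 0,"dz": -30,"gripper": -1},
  {"rx": 0,"ry": 0,"rz": 0,"dx": 0,"dy": 0,"dz": 0,"gripper": -1},
  {"rx": 0,"ry": 0,"rz": 0,"dx": 2,"dy": -48,"dz": 0,"gripper": -1},
  {"rx": 0,"ry": 0,"rz": 0,"dx": 2,"dy": -48,"dz": 0,"gripper": -1},
  {"rx": 0,"ry": 0,"rz": 0,"dx": 2,"dy": -48,"dz": 0,"gripper": -1},
  {"rx": 0,"ry": 0,"rz": 0,"dx": 2,"dy": -48,"dz": 0,"gripper": -1},
  {"rx": 0,"ry": 0,"rz": 0,"dx": 2,"dy": -48,"dz": 0,"gripper": -1},
  {"rx": 0,"ry": 0,"rz": 0,"dx": 2,"dy": -48,"dz": 0,"gripper": -1},
  {"rx": 0,"ry": 0,"rz": -3,"dx": 2,"dy": -45,"dz": 0,"gripper": -1},
  {"rx": 0,"ry": 0,"rz": 0,"dx": 0,"dy": 0,"dz": 0,"gripper": -1},
  {"rx": 0,"ry": 0,"rz": 0,"dx": 0,"dy": 0,"dz": 0,"gripper": -1},
], grip_force=60)

```text
clock: 8.38
tcp_pos: [0.5627, -0.0549, 0.1804]
orientation: [0.312, -3.125, -0.002]
contact_force: [-0.1, -0.2, 0.2]
grip_width: 0.0073
gripper_force: 58.8
```

```bash
python3 -c "
from h import *
st(.564,-.0555)
s=r.grab_frame('side');t=r.grab_frame('top')
cv2.imwrite('pics/s3s.png',s);cv2.imwrite('pics/s3t.png',t)
o=np.hstack([cv2.resize(s[200:300,310:410],(400,400),interpolation=3),cv2.resize(t[170:270,310:410],(400,400),interpolation=3)])
cv2.imwrite('pics/s3.png',o)"
```

```text
t 8.375 tcp [ 0.5627 -0.0549  0.1804] yaw -168.58772550213342 z [-0.0009  0.001  -1.    ] j [ 0.7348  0.5406 -0.9958  1.8218  0.5147  1.0659  1.3137] F [-0.0805 -0.2074  0.246 ] M [ 0.0336 -0.0295 -0.0273] w 0.007257204568046096 58.786507956683636
tool delta mm [-1.1845 -0.8256 -0.0017]
```

View pics/s3.png

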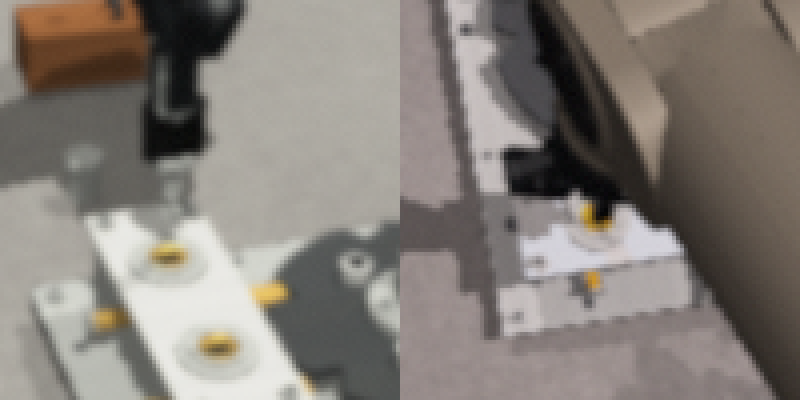

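The key is held upright above the left lock, and both lock plugs are visible. Now I measure key against keyway in the same view.

```bash
python3 - <<'E'
from h import *
np.set_printoptions(linewidth=200)
s=cv2.imread("pics/s3s.png");g=cv2.cvtColor(s,cv2.COLOR_BGR2GRAY)
print("cols",np.arange(340,370))
for v in range(226,256): print(v,g[v,340:370])
h=cv2.cvtColor(s,cv2.COLOR_BGR2HSV)
print(h[258:270,344:362,1])
def proj(n,p): return cv2.projectPoints(np.array([p],float),np.array(C[n]["rvec"],float),np.array(C[n]["tvec"],float),np.array(C[n]["mtx"]),None)[0].ravel()
o=r.get_obs();p=o["tcp_pos"]
print("tcp-based: bow bottom",proj("side",p+[0,0,-.0297]),"collar bot",proj("side",p+[0,0,-.0377]),"tip",proj("side",p+[0,0,-.0687]))
for X in(.562,.564,.566): print(X,proj("side",[X,-.0556,.086]),proj("top",[X,-.0556,.086]))
E
```

```text
cols [340 341 342 343 344 345 346 347 348 349 350 351 352 353 354 355 356 357 358 359 360 361 362 363 364 365 366 367 368 369]
226 [ 95  93  96  93  88  68  43  34  55  81  85  64  40  25  26  31  31  33  33  34  50  95 139 163 170 170 169 169 170 169]
227 [ 96  96  96  93  85  63  36  30  51  82  94  76  53  46  46  49  48  47  40  33  53 101 143 162 168 169 167 169 168 169]
228 [ 94  97  95  94  85  61  33  22  39  68  85  80  68  67  70  66  55  45  34  28  57 104 146 163 168 169 171 169 168 168]
229 [ 95  96  95  94  84  60  32  20  24  45  60  61  61  67  71  62  46  32  21  21  54 107 147 165 169 169 170 170 170 170]
230 [ 94  96  95  94  84  60  33  17  17  24  31  33  39  48  51  41  27  17  14  17  54 106 149 166 169 169 171 169 169 169]
231 [ 95  96  96  94  85  62  31  16  16  14  12  18  19  25  26  23  14  10  10  16  52 104 145 165 170 171 172 169 169 169]
232 [ 94  97  96  97  87  63  31  17  13  12  11  12  14  15  14  13  10  12   9  15  44  93 136 160 169 170 171 171 171 170]
233 [ 96  96  99  96  87  62  33  17  14  15  13  13  11  11   8  14  13  11  11  15  39  8
[... 3314 characters left out ...]
  14  11   9   9]
 [ 10  11  18  39  65  79  91 104 108 104 101  87  55  28  14   9  10   8]
 [ 10   9  13  23  36  46  59  70  75  74  64  48  31  17  10  10  10  10]
 [ 10   8  11  12  19  25  32  37  38  38  34  24  15  11  10   9  11  10]
 [ 10   8   9  10  13  13  14  16  16  16  15  13  11  10   9   9  10   9]
 [  8  10   9  10  10  10  10  12   9  10  10  10   9  10  10  10   8   8]]
tcp-based: bow bottom [351.29658123 238.01212685] collar bot [351.18998253 241.12773437] tip [350.78559539 252.94693677]
0.562 [350.18161344 263.09768834] [359.0131229  223.95618398]
0.564 [351.08987548 263.04649842] [359.02351613 223.19461606]
0.566 [351.997936   262.99531985] [359.03390408 222.43343511]
```

Emit:
step_arm([
  {"rx": 0,"ry": 0,"rz": 0,"dx": 1.5,"dy": -0.5,"dz": 10,"gripper": -1},
  {"rx": 0,"ry": 0,"rz": 0,"dx": 0,"dy": 0,"dz": 12,"gripper": -1},
  {"rx": 0,"ry": 0,"rz": 0,"dx": 0,"dy": 0,"dz": 2,"gripper": -1},
  {"rx": 0,"ry": 0,"rz": 0,"dx": 0,"dy": 0,"dz": 2,"gripper": -1},
  {"rx": 0,"ry": 0,"rz": 0,"dx": 0,"dy": 0,"dz": 1,"gripper": -1},
  {"rx": 0,"ry": 0,"rz": 0,"dx": 0,"dy": 0,"dz": 1,"gripper": -1},
], grip_force=60)

```text
clock: 9.22
tcp_pos: [0.562, -0.0564, 0.1531]
orientation: [-0.312, 3.126, -0.0]
contact_force: [0.1, 0.1, -0.2]
grip_width: 0.0072
gripper_force: 58.8
```

```bash
python3 -c "
from h import *
st(.564,-.0555)"
```

```text
t 9.225 tcp [ 0.562  -0.0564  0.1531] yaw -168.5874480838453 z [ 0.0005 -0.     -1.    ] j [ 0.7173  0.5698 -0.9714  1.8483  0.5503  1.0196  1.2876] F [ 0.1112  0.079  -0.1796] M [ 0.0303 -0.0059  0.0497] w 0.007201009172566535 58.791469652205706
tool delta mm [-2.0944  0.4493  0.0009]
```

Emit:
step_arm([
  {"rx": 0,"ry": 0,"rz": 0,"dx": 0,"dy": 0,"dz": 1,"gripper": -1},
  {"rx": 0,"ry": 0,"rz": 0,"dx": 0,"dy": 0,"dz": 1,"gripper": -1},
  {"rx": 0,"ry": 0,"rz": 0,"dx": 0,"dy": 0,"dz": 1,"gripper": -1},
], grip_force=60)

```text
clock: 9.6
tcp_pos: [0.5619, -0.0564, 0.1499]
orientation: [-0.313, 3.126, -0.0]
contact_force: [-0.0, 0.4, -0.8]
grip_width: 0.0077
gripper_force: 58.8
```

```bash
python3 -c "
from h import *
st(.564,-.0555)
s=r.grab_frame('side')
cv2.imwrite('pics/s4.png',cv2.resize(s[220:290,320:390],(560,560),interpolation=3))"
```

```text
t 9.6 tcp [ 0.5619 -0.0564  0.1499] yaw -168.58164182940666 z [ 0.0001 -0.0001 -1.    ] j [ 0.7149  0.5734 -0.9684  1.8511  0.5543  1.0147  1.2844] F [-0.0069  0.4467 -0.7997] M [0.0291 0.0519 0.0204] w 0.007700046206828669 58.79143340047449
tool delta mm [-2.2773  0.4419  0.0002]
```

View pics/s4.png

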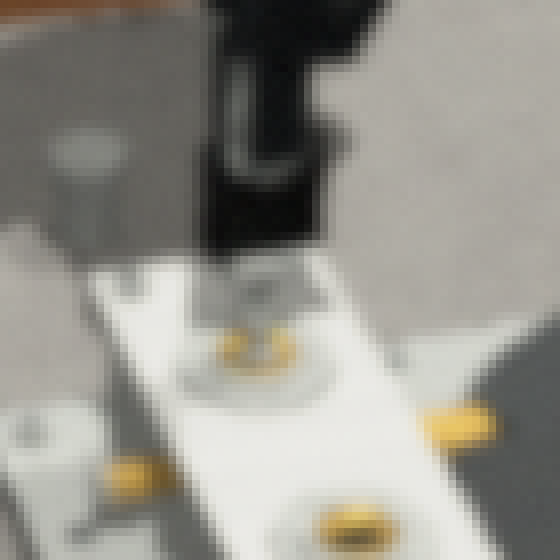

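The blade is centred on the plug (both near x=258 in the crop), with its tip at the mouth. I continue in small steps.

Emit:
step_arm([
  {"rx": 0,"ry": 0,"rz": 0,"dx": 0,"dy": 0,"dz": 1,"gripper": -1},
  {"rx": 0,"ry": 0,"rz": 0,"dx": 0,"dy": 0,"dz": 1,"gripper": -1},
  {"rx": 0,"ry": 0,"rz": 0,"dx": 0,"dy": 0,"dz": 0,"gripper": -1},
], grip_force=60)

```text
clock: 10.02
tcp_pos: [0.5618, -0.0564, 0.1479]
orientation: [0.312, -3.126, 0.0]
contact_force: [-0.5, 0.5, 0.3]
grip_width: 0.0074
gripper_force: 58.9
```

Emit:
step_arm([
  {"rx": 0,"ry": 0,"rz": 0,"dx": 0,"dy": 0,"dz": 1,"gripper": -1},
  {"rx": 0,"ry": 0,"rz": 0,"dx": 0,"dy": 0,"dz": 0,"gripper": -1},
], grip_force=60)

```text
clock: 10.28
tcp_pos: [0.5617, -0.0564, 0.1469]
orientation: [0.312, -3.126, 0.0]
contact_force: [-1.4, -1.3, 2.1]
grip_width: 0.0075
gripper_force: 59.1
```

Emit:
step_arm([
  {"rx": 0,"ry": 0,"rz": 0,"dx": 1,"dy": 0,"dz": 0.5,"gripper": -1},
  {"rx": 0,"ry": 0,"rz": 0,"dx": -1,"dy": 0,"dz": 0.5,"gripper": -1},
  {"rx": 0,"ry": 0,"rz": 0,"dx": -1,"dy": 0,"dz": 0.5,"gripper": -1},
  {"rx": 0,"ry": 0,"rz": 0,"dx": 1,"dy": 0,"dz": 0.5,"gripper": -1},
], grip_force=60)

```text
clock: 10.78
tcp_pos: [0.5624, -0.0562, 0.1459]
orientation: [-0.312, 3.125, -0.001]
contact_force: [-2.7, -0.3, 12.1]
grip_width: 0.007
gripper_force: 60.3
```

Emit:
step_arm([
  {"rx": 0,"ry": 0,"rz": 0,"dx": 1,"dy": 0,"dz": 0.5,"gripper": -1},
  {"rx": 0,"ry": 0,"rz": 0,"dx": -1,"dy": 0,"dz": 0.5,"gripper": -1},
  {"rx": 0,"ry": 0,"rz": 0,"dx": -1,"dy": 0,"dz": 0.5,"gripper": -1},
  {"rx": 0,"ry": 0,"rz": 0,"dx": 1,"dy": 0,"dz": 0.5,"gripper": -1},
], grip_force=60)

```text
clock: 11.28
tcp_pos: [0.5618, -0.0564, 0.1427]
orientation: [0.312, -3.126, -0.0]
contact_force: [-1.2, -0.8, 3.2]
grip_width: 0.0071
gripper_force: 59.2
```

Emit:
step_arm([
  {"rx": 0,"ry": 0,"rz": 0,"dx": 1.3,"dy": 0,"dz": 0.5,"gripper": -1},
  {"rx": 0,"ry": 0,"rz": 0,"dx": -1,"dy": 0,"dz": 0.5,"gripper": -1},
  {"rx": 0,"ry": 0,"rz": 0,"dx": -1,"dy": 0,"dz": 0.5,"gripper": -1},
  {"rx": 0,"ry": 0,"rz": 0,"dx": 1,"dy": 0,"dz": 0.5,"gripper": -1},
], grip_force=60)

```text
clock: 11.78
tcp_pos: [0.562, -0.0563, 0.1408]
orientation: [-0.313, 3.125, 0.001]
contact_force: [1.0, 0.5, 1.8]
grip_width: 0.0071
gripper_force: 59.1
```

Emit:
step_arm([
  {"rx": 0,"ry": 0,"rz": 0,"dx": 1,"dy": 0,"dz": 0.5,"gripper": -1},
  {"rx": 0,"ry": 0,"rz": 0,"dx": -1,"dy": 0,"dz": 0.5,"gripper": -1},
  {"rx": 0,"ry": 0,"rz": 0,"dx": -1,"dy": 0,"dz": 0.5,"gripper": -1},
  {"rx": 0,"ry": 0,"rz": 0,"dx": 1,"dy": 0,"dz": 0.5,"gripper": -1},
], grip_force=60)

```text
clock: 12.28
tcp_pos: [0.5625, -0.0562, 0.1398]
orientation: [-0.312, 3.124, -0.0]
contact_force: [0.2, 0.4, 9.4]
grip_width: 0.0073
gripper_force: 60.0
```

Emit:
step_arm([
  {"rx": 0,"ry": 0,"rz": 0,"dx": 1,"dy": 0,"dz": 0.5,"gripper": -1},
  {"rx": 0,"ry": 0,"rz": 0,"dx": -1,"dy": 0,"dz": 0.5,"gripper": -1},
  {"rx": 0,"ry": 0,"rz": 0,"dx": -1,"dy": 0,"dz": 0.5,"gripper": -1},
  {"rx": 0,"ry": 0,"rz": 0,"dx": 1,"dy": 0,"dz": 0.5,"gripper": -1},
], grip_force=60)

```text
clock: 12.78
tcp_pos: [0.5617, -0.0564, 0.137]
orientation: [-0.313, 3.126, -0.0]
contact_force: [1.9, 0.1, -0.4]
grip_width: 0.0076
gripper_force: 58.8
```

Emit:
step_arm([
  {"rx": 0,"ry": 0,"rz": 0,"dx": 1,"dy": 0,"dz": 0.7,"gripper": -1},
  {"rx": 0,"ry": 0,"rz": 0,"dx": -1,"dy": 0,"dz": 0.7,"gripper": -1},
  {"rx": 0,"ry": 0,"rz": 0,"dx": -1,"dy": 0,"dz": 0.7,"gripper": -1},
  {"rx": 0,"ry": 0,"rz": 0,"dx": 1,"dy": 0,"dz": 0.7,"gripper": -1},
], grip_force=60)

```text
clock: 13.28
tcp_pos: [0.5615, -0.0564, 0.1342]
orientation: [0.312, -3.126, 0.0]
contact_force: [-0.7, -0.2, 3.6]
grip_width: 0.0071
gripper_force: 59.3
```

Emit:
step_arm([
  {"rx": 0,"ry": 0,"rz": 0,"dx": 1,"dy": 0,"dz": 0.7,"gripper": -1},
  {"rx": 0,"ry": 0,"rz": 0,"dx": -1,"dy": 0,"dz": 0.7,"gripper": -1},
  {"rx": 0,"ry": 0,"rz": 0,"dx": -1,"dy": 0,"dz": 0.7,"gripper": -1},
  {"rx": 0,"ry": 0,"rz": 0,"dx": 1,"dy": 0,"dz": 0.7,"gripper": -1},
], grip_force=60)

```text
clock: 13.78
tcp_pos: [0.5623, -0.0561, 0.1331]
orientation: [-0.312, 3.125, -0.002]
contact_force: [-4.3, -0.8, 19.2]
grip_width: 0.0072
gripper_force: 61.2
```

Emit:
step_arm([
  {"rx": 0,"ry": 0,"rz": 0,"dx": 1,"dy": 0,"dz": 0.7,"gripper": -1},
  {"rx": 0,"ry": 0,"rz": 0,"dx": -1,"dy": 0,"dz": 0.7,"gripper": -1},
  {"rx": 0,"ry": 0,"rz": 0,"dx": -1,"dy": 0,"dz": 0.7,"gripper": -1},
  {"rx": 0,"ry": 0,"rz": 0,"dx": 1,"dy": 0,"dz": 0.7,"gripper": -1},
], grip_force=60)

```text
clock: 14.28
tcp_pos: [0.5619, -0.0563, 0.1293]
orientation: [-0.312, 3.125, -0.001]
contact_force: [-1.9, -0.5, 11.1]
grip_width: 0.007
gripper_force: 60.1
```

Emit:
step_arm([
  {"rx": 0,"ry": 0,"rz": 0,"dx": 1,"dy": 0,"dz": 0.3,"gripper": -1},
  {"rx": 0,"ry": 0,"rz": 0,"dx": -1,"dy": 0,"dz": 0.3,"gripper": -1},
  {"rx": 0,"ry": 0,"rz": 0,"dx": -1,"dy": 0,"dz": 0.5,"gripper": -1},
  {"rx": 0,"ry": 0,"rz": 0,"dx": 1,"dy": 0,"dz": 0.5,"gripper": -1},
], grip_force=60)

```text
clock: 14.78
tcp_pos: [0.5621, -0.056, 0.1276]
orientation: [-0.313, 3.125, 0.0]
contact_force: [-0.5, -0.4, 6.4]
grip_width: 0.0076
gripper_force: 59.7
```

Emit:
step_arm([
  {"rx": 0,"ry": 0,"rz": 0,"dx": 1,"dy": 0,"dz": 0.5,"gripper": -1},
  {"rx": 0,"ry": 0,"rz": 0,"dx": -1,"dy": 0,"dz": 0.5,"gripper": -1},
  {"rx": 0,"ry": 0,"rz": 0,"dx": -1,"dy": 0,"dz": 0.5,"gripper": -1},
  {"rx": 0,"ry": 0,"rz": 0,"dx": 1,"dy": 0,"dz": 0.5,"gripper": -1},
], grip_force=60)

```text
clock: 15.28
tcp_pos: [0.5631, -0.0558, 0.1268]
orientation: [-0.312, 3.123, -0.0]
contact_force: [-1.2, 0.1, 16.8]
grip_width: 0.0075
gripper_force: 60.8
```

Emit:
step_arm([
  {"rx": 0,"ry": 0,"rz": 0,"dx": 1,"dy": 0,"dz": 0.5,"gripper": -1},
  {"rx": 0,"ry": 0,"rz": 0,"dx": -1,"dy": 0,"dz": 0.5,"gripper": -1},
  {"rx": 0,"ry": 0,"rz": 0,"dx": -1,"dy": 0,"dz": 0.5,"gripper": -1},
  {"rx": 0,"ry": 0,"rz": 0,"dx": 1,"dy": 0,"dz": 0.5,"gripper": -1},
], grip_force=60)

```text
clock: 15.78
tcp_pos: [0.5625, -0.0562, 0.1238]
orientation: [-0.312, 3.124, -0.001]
contact_force: [0.5, -0.8, 7.8]
grip_width: 0.0075
gripper_force: 59.9
```

Emit:
step_arm([
  {"rx": 0,"ry": 0,"rz": 0,"dx": 1,"dy": 0,"dz": 0.4,"gripper": -1},
  {"rx": 0,"ry": 0,"rz": 0,"dx": -1,"dy": 0,"dz": 0.4,"gripper": -1},
  {"rx": 0,"ry": 0,"rz": 0,"dx": -1,"dy": 0,"dz": 0.4,"gripper": -1},
  {"rx": 0,"ry": 0,"rz": 0,"dx": 1,"dy": 0,"dz": 0.4,"gripper": -1},
], grip_force=60)

```text
clock: 16.27
tcp_pos: [0.563, -0.0563, 0.1234]
orientation: [-0.312, 3.123, -0.002]
contact_force: [-2.5, -1.3, 17.5]
grip_width: 0.0075
gripper_force: 61.1
```

Emit:
step_arm([
  {"rx": 0,"ry": 0,"rz": 0,"dx": 1,"dy": 0,"dz": 0,"gripper": -1},
  {"rx": 0,"ry": 0,"rz": 0,"dx": -1,"dy": 0,"dz": 0,"gripper": -1},
  {"rx": 0,"ry": 0,"rz": 0,"dx": -1,"dy": 0,"dz": 0,"gripper": -1},
  {"rx": 0,"ry": 0,"rz": 0,"dx": 1,"dy": 0,"dz": 0,"gripper": -1},
], grip_force=60)

```text
clock: 16.77
tcp_pos: [0.563, -0.0563, 0.1234]
orientation: [-0.312, 3.123, -0.002]
contact_force: [-2.0, -1.7, 15.7]
grip_width: 0.0073
gripper_force: 60.8
```

```bash
python3 -c "
from h import *
st(.564,-.0555)
s=r.grab_frame('side')
cv2.imwrite('pics/s5.png',cv2.resize(s[220:290,320:390],(560,560),interpolation=3))"
```

```text
t 16.775 tcp [ 0.563  -0.0563  0.1234] yaw -168.5920169785497 z [ 0.003 -0.001 -1.   ] j [ 0.6929  0.6047 -0.9419  1.8713  0.5928  0.9707  1.254 ] F [-1.98   -1.7253 15.7463] M [-0.2857  0.5579  0.0019] w 0.007313732667716922 60.84668666822836
tool delta mm [-1.1784  0.5779  0.0024]
```

View pics/s5.png

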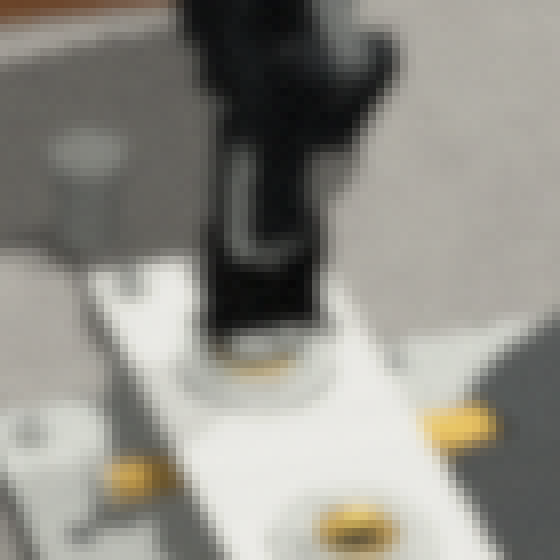

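The collar is seated on the plug (crop about (260,350)) and z agrees with home. Now I turn clockwise, watching the side forces.

Emit:
step_arm([
  {"rx": 0,"ry": 0,"rz": 6,"dx": 0,"dy": 0,"dz": 0,"gripper": -1},
  {"rx": 0,"ry": 0,"rz": 6,"dx": 0,"dy": 0,"dz": 0,"gripper": -1},
  {"rx": 0,"ry": 0,"rz": 6,"dx": 0,"dy": 0,"dz": 0,"gripper": -1},
  {"rx": 0,"ry": 0,"rz": 6,"dx": 0,"dy": 0,"dz": 0,"gripper": -1},
  {"rx": 0,"ry": 0,"rz": 0,"dx": 0,"dy": 0,"dz": 0,"gripper": -1},
], grip_force=80)

```text
clock: 17.45
tcp_pos: [0.5633, -0.056, 0.1235]
orientation: [0.345, 3.118, -0.0]
contact_force: [-1.6, -0.4, 14.7]
grip_width: 0.0067
gripper_force: 80.0
```

```bash
python3 -c "
from h import *
st(.564,-.0555)"
```

```text
t 17.45 tcp [ 0.5633 -0.056   0.1235] yaw 167.3680546692511 z [ 0.004  -0.0007 -1.    ] j [ 0.6308  0.5657 -0.8472  1.8748  0.5245  0.9347  0.8892] F [-1.5949 -0.3839 14.7035] M [-0.0919  0.5031  0.0524] w 0.0067136340109454256 80.00671125948429
tool delta mm [-0.5327  0.6352  0.0023]
```

Emit:
step_arm([
  {"rx": 0,"ry": 0,"rz": 7,"dx": 0,"dy": 0,"dz": 0,"gripper": -1},
  {"rx": 0,"ry": 0,"rz": 7,"dx": 0,"dy": 0,"dz": 0,"gripper": -1},
  {"rx": 0,"ry": 0,"rz": 7,"dx": 0,"dy": 0,"dz": 0,"gripper": -1},
  {"rx": 0,"ry": 0,"rz": 7,"dx": 0,"dy": 0,"dz": 0,"gripper": -1},
  {"rx": 0,"ry": 0,"rz": 0,"dx": 0,"dy": 0,"dz": 0,"gripper": -1},
], grip_force=80)

```text
clock: 18.08
tcp_pos: [0.5636, -0.0559, 0.1235]
orientation: [1.089, 2.942, 0.002]
contact_force: [-1.1, -0.9, 14.5]
grip_width: 0.0068
gripper_force: 79.8
```

```bash
python3 -c "
from h import *
st(.564,-.0555)"
```

```text
t 18.075 tcp [ 0.5636 -0.0559  0.1235] yaw 139.3684850934886 z [ 0.0046 -0.0006 -1.    ] j [ 0.5535  0.5278 -0.7353  1.8795  0.4472  0.9002  0.4637] F [-1.0891 -0.918  14.5115] M [-0.0251  0.3007  0.0361] w 0.006775858530486011 79.84205497428775
tool delta mm [-0.0428  0.6276  0.0018]
```

Going smoothly; 52° done.

Emit:
step_arm([
  {"rx": 0,"ry": 0,"rz": 7,"dx": 0,"dy": 0,"dz": 0,"gripper": -1},
  {"rx": 0,"ry": 0,"rz": 7,"dx": 0,"dy": 0,"dz": 0,"gripper": -1},
  {"rx": 0,"ry": 0,"rz": 7,"dx": 0,"dy": 0,"dz": 0,"gripper": -1},
  {"rx": 0,"ry": 0,"rz": 7,"dx": 0,"dy": 0,"dz": 0,"gripper": -1},
  {"rx": 0,"ry": 0,"rz": 7,"dx": 0,"dy": 0,"dz": 0,"gripper": -1},
  {"rx": 0,"ry": 0,"rz": 5,"dx": 0,"dy": 0,"dz": 0,"gripper": -1},
  {"rx": 0,"ry": 0,"rz": 0,"dx": 0,"dy": 0,"dz": 0,"gripper": -1},
], grip_force=80)

```text
clock: 18.95
tcp_pos: [0.5639, -0.0561, 0.1235]
orientation: [2.029, 2.392, 0.005]
contact_force: [-1.0, 0.4, 12.6]
grip_width: 0.0062
gripper_force: 79.7
```

```bash
python3 -c "
from h import *
st(.564,-.0555)"
```

```text
t 18.95 tcp [ 0.5639 -0.0561  0.1235] yaw 99.39111174124935 z [ 0.0053 -0.0005 -1.    ] j [ 0.4367  0.4857 -0.5748  1.8867  0.3422  0.862  -0.1461] F [-1.0219  0.4404 12.5657] M [-0.0078  0.0101  0.0333] w 0.006218380421702531 79.7053537890315
tool delta mm [0.5669 0.1803 0.0002]
```

Emit:
step_arm([
  {"rx": 0,"ry": 0,"rz": 4,"dx": 0,"dy": 0,"dz": 0,"gripper": -1},
  {"rx": 0,"ry": 0,"rz": 4,"dx": 0,"dy": 0,"dz": 0,"gripper": -1},
  {"rx": 0,"ry": 0,"rz": 0,"dx": 0,"dy": 0,"dz": 0,"gripper": -1},
], grip_force=80)

```text
clock: 19.32
tcp_pos: [0.564, -0.0562, 0.1235]
orientation: [2.191, 2.245, 0.005]
contact_force: [0.2, -1.2, 12.6]
grip_width: 0.0064
gripper_force: 79.7
```

```bash
python3 -c "
from h import *
st(.564,-.0555)
s=r.grab_frame('side');t=r.grab_frame('top')
o=np.hstack([cv2.resize(s[230:310,320:400],(400,400),interpolation=3),cv2.resize(t[170:260,315:405],(400,400),interpolation=3)])
cv2.imwrite('pics/s6.png',o)"
```

```text
t 19.325 tcp [ 0.564  -0.0562  0.1235] yaw 91.3948462992025 z [ 0.0054 -0.0005 -1.    ] j [ 0.4129  0.4789 -0.5428  1.8883  0.3219  0.8557 -0.2684] F [ 0.2279 -1.2212 12.6044] M [-0.1312 -0.0412  0.0551] w 0.00636844999518625 79.66435716021806
tool delta mm [ 0.689   0.0339 -0.0002]
```

View pics/s6.png

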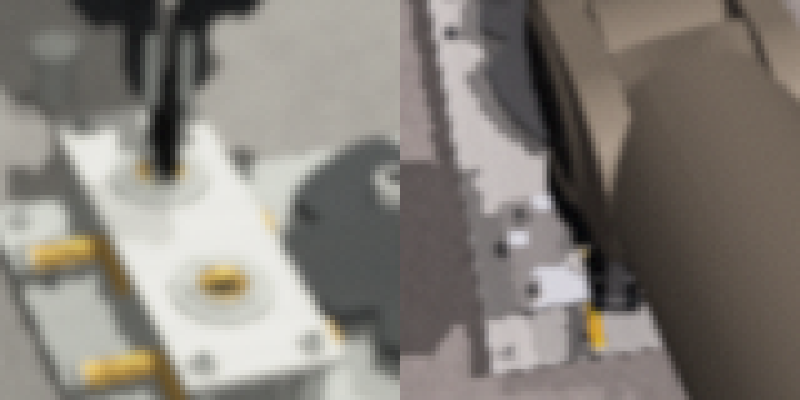

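Both bolt tails now stand out equally (side crop about (60,250) and (115,370)), the notch is clear and the key is still seated and turned. Handing in.

```bash
python3 -c "
from bench import r
print(r.hand_in())"
```

```text
the job is handed in; nothing more can be done
None
```

I pushed the key home in the left lock, above the shot bolt, and turned it about 100° clockwise; the last pictures show that bolt drawn clear of the disc. I handed in at about 19 s still gripping the key; no verdict came back.

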